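Spin the dish turntable and brake it on its pointer

ROBOT

A 6-joint arm with a two-finger parallel gripper is mounted at the origin on a cart in front of the work surface, level with it; the furniture and walls round the work are solid. World frame = base frame: x ahead of the robot, y to its left, z up, the work surface at z = 0. Lengths are in m, angles in rad, forces in N, time in s.
With the tool pointing down it reaches from about 0.3 to 0.825 m from the base axis. Payload 5.4 kg.
Tool frame: the origin (TCP) lies at the centre of the arm's flange, where the gripper is bolted on; the fingertips stand 190 mm ahead of it and the grasp point (between the pads) lies 171 mm ahead of it; z points along the fingers, y is the line along which they close (so a half turn about z gives the same grasp; the last joint's range is limited). The gripper opens to 92 mm and grips with 3 to 60 N. Pads are 20 mm wide; open, the fingers measure 128 mm over their backs; the gripper's body (75 mm by 189 mm) begins 69 mm behind the grasp point.
Start: joints at [0.953, 0.158, 1.597, -0, 1.386, -0.21], TCP at [0.228, 0.528, 0.405] pointing down, gripper open.
Joint ranges: [-2.91, 2.91], [-0.94, 2.29], [0.18, 2.7], [-1.29, 4.43], [0.17, 2.64], [-3, 3]. Speed limits (rad/s): [2.57, 2.57, 3.14, 3.14, 3.14, 3.14].

INTERFACE

Orientations are given as a unit quaternion [x, y, z, w].
In Python, from station import ctrl gives the robot as it stands. The module is installed in compiled form; this text tells all that it offers.
- The arm moves only by the tool send_rows, never from a script. Its argument "targets" is a list that holds one entry, the list of rows, each a list of 7 numbers: the shift along the tool's x, y, z normalised to -1 to 1, where 1 is 75 cm, then the turn, a rotation vector about the tool's x, y, z normalised to -1 to 1, where 1 is pi/2 rad, then the closure, from 0 (fully open) to 1 (shut). In form: [[[dx, dy, dz, wx, wy, wz, grip], ...]]. A call has 1 to 5 rows; each row is the pose to reach, as a shift and turn from the pose commanded when the call began, along the tool's axes at that moment; what a row does not reach only later rows make up. A row lasts 1/10 s, in which the tool goes at most 50 mm and 8.59 degrees, less where a joint would pass 70% of its speed; a pose out of reach is approached as far as the arm can. A call with a number of a shift or a turn outside -1 to 1 is refused whole. A call with a gripper value outside its range is refused whole. The fingers move at their own pace and stop on an object; "force" is the grip in N (left out, the last holds). Time passes only in rows, so rows that repeat a pose let the fingers close. It gives the time, the measured TCP pose, the force, the opening and the grip force at its end, in the units of the state.
- ctrl.sense(): the state, without advancing time (a new reading comes with each control period).
- ctrl.snapshot(name): name is "side" or "top" or "wrist"; returns a dict with "image" (384x512x3 uint8, blue, green, red), "mtx" (3x3 intrinsics, pixels), "R" (3x3) and "t" (3): a world point X has camera coordinates R X + t. Camera axes: x right, y down, z forward; pixel columns grow to the right and rows downward; lengths in m; the calibration is good to about 2 mm. A picture is of the moment at which its call begins. There is no depth.
- ctrl.finish_job(): hands the job in; it is judged then, once.
The state is a dict: "time": time; "joints": joint angles; "qvel": joint speeds; "joint_efforts": joint torques, N m; "position": TCP position; "eef_rot": TCP orientation; "force": force on the tool from outside, world axes, zero at the start; "wrist_torque": the same for the moment, N m; "grip_width": finger opening in m; "grip_force": force on a finger pad.
Only numpy, scipy, OpenCV 4.12 (cv2) and the standard library are available. Lean on these libraries where they do the work, as an engineer would, in place of code of your own. Each camera call takes 0.05 s, during which the arm holds its last target. There are 200 camera calls.

TASK

Check that the bench turntable runs freely and park it: with a fingertip flick its disc into a spin, either way round, so that it runs by itself, untouched, for at least two seconds at a turn in six seconds or faster. Then brake it with a fingertip on the disc or its stud so that it comes to rest with the stud in line with the pointer on the foot, and finish with the fingertip still resting on it, holding it there. Grip and lift nothing, leave the culture dish lying in its ring on the disc, and leave the other things where they are.

Things in the scene. Friction and masses are not known exactly. Their poses are not given: they have to be found in the camera images.
- turntable: the whole bench turntable, fixed to the bench: a grey cast foot, 132 mm across, that carries a ribbed aluminium disc on a free upright bearing. Origin on the bearing axis at bench height, z up. A fixed pointer, a small grey block with a point, stands on an arm of the foot outside the disc towards the body's -x; its point begins 92 mm from the axis, its outer end is at 122 mm and its top at 42 mm, so it is lower than the disc's top
- hub (a point): the centre of the disc's flat top, on the axis, 45 mm above the bench. The disc is 164 mm across and 14 mm thick; its top is bare from 42 mm to 82 mm from the axis, but for the stud; a ring 84 mm across and 6 mm high round the centre surrounds the dish
- stud (a point): the one upright round stud on the disc, dark steel, 14 mm across, 20 mm tall (top 65 mm above the bench), 68 mm from the axis, with a washer 19 mm across and 2.5 mm thick at its foot; this point is half-way up it, 55 mm above the bench, and turns with the disc
- park (a point): fixed point in line with the pointer, 68 mm from the axis and 55 mm above the bench: where the stud's centre stands when the disc is parked exactly
- disc (a joint): angle of the disc, rad, growing counter-clockwise seen from above, without stops and not wrapped at a full turn; 0 (and every 2 pi) is stud in line with pointer. The disc runs freely (about 0.0025 kg m2); its bearing loses only about 4 to 6 percent of its speed each second, so it does not stop by itself in the time given; it gives way to the lightest push, and springs back from a finger that blocks its stud, but stops dead under a finger pressed on its top
- dish: loose shallow round culture dish of clear plastic with set medium, 70 mm across, 17 mm tall, lying inside the ring at the middle of the disc (its top 62 mm above the bench); origin at the centre of its underside. Not to be lifted or pushed out
- timer: bystander: small white bench timer, 60 x 66 x 25 mm, origin under its centre, loose on the bench at the right
- vial: bystander: white capped vial, 25 mm across, 54 mm tall, origin under its centre, loose on the bench at the left
- screw_cap: bystander: cream ribbed screw cap, 44 mm across, 23 mm tall, origin under its centre, loose on the bench at the left, beyond the vial

How it is judged:
On the way, in this order (a step that is already met when the one before it is completed fails the run):
1. the disc runs by itself, untouched, at 1 rad/s or more for 1.9 s (contact force between each of the arm, the fingers and turntable below 0.05 N and (velocity of joint disc above 1 rad/s or velocity of joint disc below -1 rad/s)), for 1.9 s.
2. the disc stands still under a finger with its stud in line with the pointer (contact force between the fingers and turntable above 0.1 N and horizontal distance between stud and park below 0.014 m and velocity of joint disc between -0.05 and 0.05 rad/s), for 0.1 s.
At the end, for the whole second after the job is handed in: a finger still rests on the disc or stud (over 0.2 N); disc at rest (under 0.05 rad/s), stud centre within 14 mm (12 degrees) of its place at the pointer; dish flat in its ring, within 8 mm of the centre; timer, vial and screw cap within 20 mm of where they stood (contact force between the fingers and turntable above 0.2 N and horizontal distance between stud and park below 0.014 m and velocity of joint disc between -0.05 and 0.05 rad/s and horizontal distance between dish and hub below 0.008 m and height (world z) of dish below 0.049 m and angle between dish's own z axis and vertical below 0.1 rad and distance of each of timer, vial, screw_cap from where it was at the start of the episode below 0.02 m); the arm keeps its last pose, push and grip.
It fails at once if the stud is gripped between the fingers (horizontal distance between the grasp point and stud below 0.009 m and height (world z) of the grasp point below 0.079 m and contact force between the fingers and turntable above 0.3 N).
It fails at once if the dish is lifted or pushed out of its ring (height (world z) of dish above 0.053 m or horizontal distance between dish and hub above 0.012 m).
It fails at once if a bystander is lifted, moved more than 30 mm or tipped over (distance of any of timer, vial, screw_cap from where it was at the start of the episode above 0.03 m or height (world z) of any of timer, vial, screw_cap above 0.01 m or angle between vial's own z axis and vertical above 0.5 rad).
It also fails if it takes over 38 s, if anything falls off the work surface, if the arm or the gripper's body presses on something with over 40 N, if the wrist force passes 120 N, or if a joint passes its speed limit or range.

## Working session

There is one attempt and no reset: what is moved stays moved. The work goes in short steps, Python scripts to look and compute and a tool call to move; the robot and the scene stay as the last step left them, time stands still between calls to the robot, and variables do not carry over. Pictures are saved under pics/ and viewed, at most 10 in all, crops included, and the job is handed in when it is done.

Besides the shell and the picture viewer there is one more tool, called after "Request:" as name(argument=value, ...) on one line, values as JSON. send_rows: Moves the arm, as the interface text tells. Scaled input: -1 to 1 covers 75 cm each way for a shift and pi/2 rad each way for a turn. Its arguments: {"type":"object","properties":{"targets":{"type":"array"},"force":{"type":"number"}},"required":["targets"]}

```bash
mkdir -p pics; python3 - <<'E'
from station import ctrl
import cv2
s=ctrl.sense();print(s)
for n in("top","side"):
    d=ctrl.snapshot(n);cv2.imwrite(f"pics/{n}0.png",d["image"]);print(n,d["mtx"].tolist(),d["R"].tolist(),d["t"].tolist())
E
```

```text
{'time': 0.0, 'joints': array([ 9.52906283e-01,  1.59055248e-01,  1.59819787e+00, -3.15715224e-05,
        1.38620420e+00, -2.10103782e-01]), 'qvel': array([-0.00033053, -0.00218368,  0.00072751,  0.00090643,  0.00012539,
       -0.00077165]), 'joint_efforts': array([-7.39702409e-05, -3.85581207e+01, -3.22101188e+01,  7.00805685e-02,
        3.80387635e-02, -1.37138181e-04]), 'position': array([0.2278975 , 0.52761432, 0.40373232]), 'eef_rot': array([ 2.02480404e-01,  9.79285871e-01, -8.59809414e-04, -3.60846394e-04]), 'force': array([-0.13356495, -0.61655637,  0.142088  ]), 'wrist_torque': array([-0.06577853, -0.02525123,  0.026791  ]), 'grip_force': 0.0, 'grip_width': 0.0918495480783333}
top [[446.2554680970513, 0.0, 253.2088064017982], [0.0, 446.2554680970513, 193.79757338042495], [0.0, 0.0, 1.0]] [[-0.024952642536574615, -0.9995383970220751, 0.017330854248494624], [-0.9955494610321813, 0.023269634628700294, -0.09132247665706339], [0.0908770392837213, -0.019532459721894487, -0.9956705513111439]] [-0.015023870658646231, 0.5226762789278083, 1.1396923492418196]
side [[393.3934852024739, 0.0, 249.43385101761135], [0.0, 393.3934852024739, 192.08644848809757], [0.0, 0.0, 1.0]] [[0.00012199066070811841, -0.9999053849855984, 0.013755224283188046], [-0.766179388189123, -0.008932932993431727, -0.6425646643119088], [0.6426267425437723, -0.01046058243775011, -0.7661079858496731]] [-0.023425138752148474, 0.4253279302254921, 0.6595384202485608]
```

View pics/top0.png

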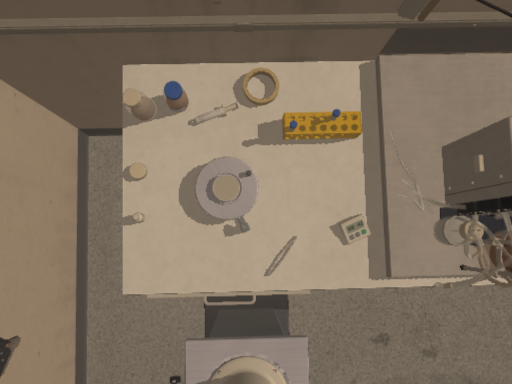

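View pics/side0.png

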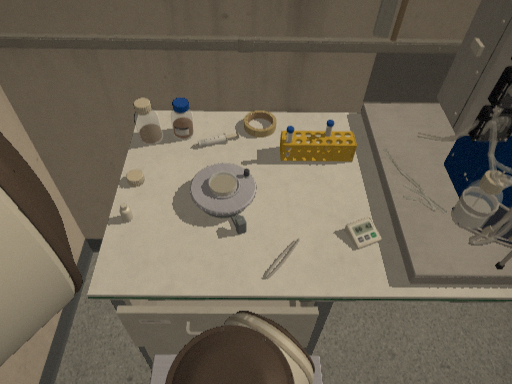

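The views show the disc centre near (227,188), stud near (249,173) and pointer block near (242,224) in the top view. The robot is below. I'll zoom in to measure them.

```bash
cat > h.py <<'E'
import numpy as np, cv2
from station import ctrl
from scipy.spatial.transform import Rotation as Ro
def px2w(d,u,v,z):
    r=d["R"].T@np.linalg.inv(d["mtx"])@np.array([u,v,1.]); c=-d["R"].T@d["t"]
    return c+r*(z-c[2])/r[2]
def w2px(d,X):
    p=d["mtx"]@(d["R"]@np.asarray(X)+d["t"]); return p[:2]/p[2]
E
python3 - <<'E'
from h import *
d=ctrl.snapshot("top")
im=d["image"][145:245,177:277]
cv2.imwrite("pics/c1.png",cv2.resize(im,None,fx=6,fy=6,interpolation=cv2.INTER_CUBIC))
for n,(u,v),z in(("c",(227,188),.045),("stud",(249,173),.065),("ptr",(242,224),.042)): print(n,px2w(d,u,v,z))
for n,(u,v),z in(("timer",(355,229),.025),("vial",(139,217),.05),("cap",(138,171),.02)): print(n,px2w(d,u,v,z))
E
```

```text
c [0.53672271 0.03950418 0.045     ]
stud [ 0.57141024 -0.01753218  0.065     ]
ptr [0.44386152 0.00321739 0.042     ]
timer [ 0.42411345 -0.28967599  0.025     ]
vial [0.46769552 0.26279472 0.05      ]
cap [0.58947981 0.2722873  0.02      ]
```

View pics/c1.png

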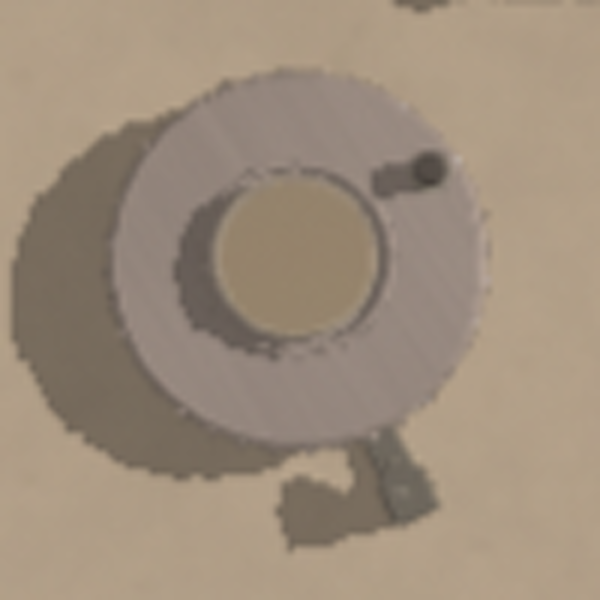

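The crop shows the disc centre at (301,257), the stud top at (430,168), and the pointer block running from (380,433) to (414,512), all in crop pixels.

```bash
python3 - <<'E'
from h import *
d=ctrl.snapshot("top")
f=lambda u,v,z: px2w(d,177+u/6-.4,145+v/6-.4,z)
c=f(301,257,.045); s=f(430,168,.065)
print("c",c,"dish",f(297,257,.062),"stud",s,np.linalg.norm((s-c)[:2]),np.degrees(np.arctan2(*(s-c)[1::-1])))
for p in((382,432),(398,470),(414,512)):
    q=f(*p,.042)-c; print(np.linalg.norm(q[:2]),np.degrees(np.arctan2(q[1],q[0])))
st=ctrl.sense(); print(st["position"],Ro.from_quat(st["eef_rot"]).as_matrix())
E
```

```text
c [0.53819551 0.04007255 0.045     ] dish [0.53641457 0.04108038 0.062     ] stud [ 0.57247077 -0.01570472  0.065     ] 0.06546676614812558 -58.429182116113566
0.08221859698518197 -156.4441324431231
0.09974438869450457 -156.79822801100437
0.11877652649105011 -157.3820371745688
[0.22795471 0.52769707 0.40408203] [[-9.17996662e-01  3.96587517e-01 -6.85048799e-04]
 [ 3.96588028e-01  9.17996211e-01 -9.45367559e-04]
 [ 2.53951228e-04 -1.13952642e-03 -9.99999318e-01]]
```

Request:
send_rows(targets=[[[-0.677, -0.535, 0.133, 0, 0, 0.389, 1], [-0.677, -0.535, 0.133, 0, 0, 0.389, 1], [-0.677, -0.535, 0.133, 0, 0, 0.389, 1], [-0.677, -0.535, 0.133, 0, 0, 0.389, 1], [-0.677, -0.535, 0.133, 0, 0, 0.389, 1]]], force=20)

```text
time: 0.7
position: [0.3456, 0.3086, 0.3663]
eef_rot: [0.489, 0.872, 0.0, 0.0]
force: [1.1, 0.3, 0.2]
grip_width: 0.0542
grip_force: 0.0
```

```bash
cat >> h.py <<'E'
C=np.array([.538,.040])
def to(x,y,z,yaw):
    "normalised shift/turn from present pose to TCP x,y,z pointing down with tool y at yaw deg"
    s=ctrl.sense(); R=Ro.from_quat(s["eef_rot"]); a=np.radians(yaw)
    Y=np.array([np.cos(a),np.sin(a),0]); Z=np.array([0,0,-1.]); M=Ro.from_matrix(np.c_[np.cross(Y,Z),Y,Z])
    print(s["time"],s["position"].round(4),"F",s["force"].round(2),"w",round(s["grip_width"],4))
    print("->",(R.inv().apply(np.array([x,y,z])-s["position"])/.75).round(4),((R.inv()*M).as_rotvec()/(np.pi/2)).round(4))
E
python3 -c "
from h import *
to(.535,-.042,.30,31.6)"
```

```text
0.7 [0.3456 0.3086 0.3663] F [1.13 0.27 0.25] w 0.0542
-> [-0.5305 -0.0285  0.0884] [ 0.0002  0.     -0.0016]
```

Request:
send_rows(targets=[[[-0.53, -0.0285, 0.088, 0, 0, 0, 1], [-0.53, -0.0285, 0.088, 0, 0, 0, 1], [-0.53, -0.0285, 0.088, 0, 0, 0, 1], [-0.53, -0.0285, 0.088, 0, 0, 0, 1], [-0.53, -0.0285, 0.088, 0, 0, 0, 1]]])

```text
time: 1.2
position: [0.4636, 0.0917, 0.3255]
eef_rot: [0.488, 0.873, 0.0, 0.0]
force: [0.4, 0.9, -0.4]
grip_width: 0.0142
grip_force: 0.0
```

Request:
send_rows(targets=[[[-0.2, -0.011, 0.034, 0, 0, 0, 1], [-0.2, -0.011, 0.034, 0, 0, 0, 1], [-0.2, -0.011, 0.034, 0, 0, 0, 1], [-0.2, -0.011, 0.034, 0, 0, 0, 1]]])

```text
time: 1.6
position: [0.5361, -0.0428, 0.2992]
eef_rot: [0.49, 0.872, -0.001, 0.0]
force: [-0.2, 0.2, 0.4]
grip_width: 0.0004
grip_force: 0.0
```

```bash
python3 -c "
from h import *
d=ctrl.snapshot('wrist');cv2.imwrite('pics/w1.png',d['image'])
print([w2px(d,p) for p in ([.5737,-.0179,.065],[.538,.04,.045],[.4754,.0134,.045])])
to(.535,-.042,.245,31.6)"
```

```text
[array([321.18508309, 211.40557138]), array([319.98032152, 103.6178935 ]), array([217.38103911,  88.07189999])]
1.65 [ 0.5354 -0.0409  0.2994] F [-0.24  1.33  0.04] w 0.0002
-> [-0.0011 -0.0011  0.0726] [-0.0006 -0.0004 -0.0023]
```

View pics/w1.png

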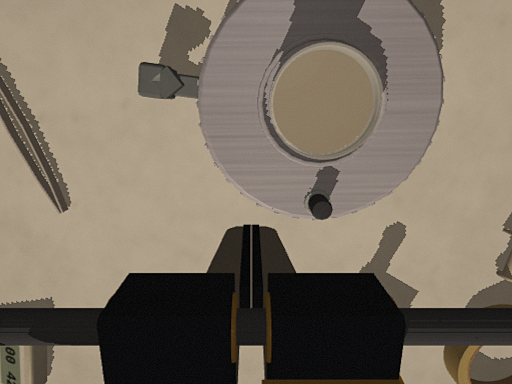

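The wrist view agrees with the map: stud top at (320,206), disc centre near (320,104), pointer at (140–184,82). Next I lower the finger beside the stud and flick.

Request:
send_rows(targets=[[[-0.001, -0.001, 0.04, 0, 0, 0, 1], [-0.001, -0.001, 0.075, 0, 0, 0, 1], [-0.001, -0.001, 0.075, 0, 0, 0, 1]]])

```text
time: 1.95
position: [0.5322, -0.0377, 0.2405]
eef_rot: [0.487, 0.873, -0.001, -0.004]
force: [-0.1, 0.5, 0.4]
grip_width: -0.0
grip_force: 0.0
```

Request:
send_rows(targets=[[[0, 0.0133, 0, 0, 0, 0, 1], [0, 0.0267, 0, 0, 0, 0, 1], [0, 0.04, 0, 0, 0, 0, 1], [0, 0.0533, 0, 0, 0, 0, 1], [0, 0.0667, 0, 0, 0, 0, 1]]])

```text
time: 2.45
position: [0.5782, -0.0125, 0.2447]
eef_rot: [0.487, 0.873, 0.0, 0.001]
force: [-0.9, -0.1, -0.6]
grip_width: 0.0005
grip_force: 0.0
```

Request:
send_rows(targets=[[[0, 0, -0.06, 0, 0, 0, 1], [0, 0, -0.12, 0, 0, 0, 1], [0.06, 0, -0.13, 0, 0, 0, 1], [0.12, 0, -0.13, 0, 0, 0, 1], [0.18, 0, -0.13, 0, 0, 0, 1]]])

```text
time: 2.95
position: [0.506, 0.1031, 0.3426]
eef_rot: [0.488, 0.873, 0.001, 0.001]
force: [0.8, 0.4, 0.2]
grip_width: 0.0007
grip_force: 0.0
```

```bash
cat >> h.py <<'E'
def stud(d):
    "stud world angle (deg): the darkest spot on the 68 mm circle at stud-top height"
    g=cv2.GaussianBlur(d["image"].max(2),(3,3),0).astype(np.float32)
    a=np.radians(np.arange(0,360,.5)); P=np.c_[C[0]+.067*np.cos(a),C[1]+.067*np.sin(a),np.full(a.size,.064)]
    p=np.array([w2px(d,q) for q in P],np.float32)
    v=cv2.remap(g,p[:,0],p[:,1],cv2.INTER_LINEAR).ravel(); v=np.convolve(np.r_[v[-7:],v,v[:7]],np.ones(15)/15,"valid")
    return a[v.argmin()]*180/np.pi, v.min(), np.median(v)
E
python3 - <<'E'
from h import *
for i in range(8):
    t=ctrl.sense()["time"]; d=ctrl.snapshot("top"); print(round(t,3),stud(d))
    if i==0: cv2.imwrite('pics/t2.png',d['image'][100:300,120:380])
to(.57,.13,.33,31.6)
E
```

```text
2.95 (np.float64(155.5), np.float64(70.58365885416666), np.float64(151.07750651041664))
3.0 (np.float64(146.5), np.float64(83.65091145833334), np.float64(151.8353515625))
3.05 (np.float64(151.0), np.float64(74.87630208333333), np.float64(151.29036458333331))
3.1 (np.float64(154.00000000000003), np.float64(71.59830729166666), np.float64(150.71533203124994))
3.15 (np.float64(156.5), np.float64(70.26263020833333), np.float64(150.6396484375))
3.2 (np.float64(157.5), np.float64(68.49622395833333), np.float64(150.3595703125))
3.25 (np.float64(158.0), np.float64(69.12376302083332), np.float64(150.22545572916664))
3.3 (np.float64(159.5), np.float64(69.15240885416668), np.float64(150.26914062499998))
3.35 [0.5071 0.1008 0.3416] F [ 0.37 -0.58 -1.07] w 0.0002
-> [-0.0107  0.0918  0.0154] [ 0.0001  0.0002 -0.0007]
```

View pics/t2.png

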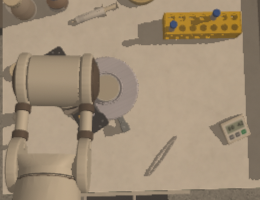

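The arm hides the left half of the disc, so I'll move it aside to see the stud.

Request:
send_rows(targets=[[[0.333, 0, 0, 0, 0, 0, 1], [0.333, 0, 0, 0, 0, 0, 1], [0.333, 0, 0, 0, 0, 0, 1], [0.333, 0, 0, 0, 0, 0, 1], [0.333, 0, 0, 0, 0, 0, 1]]])

```text
time: 3.85
position: [0.3751, 0.3153, 0.3417]
eef_rot: [0.489, 0.872, 0.0, 0.0]
force: [0.0, 0.8, -0.4]
grip_width: 0.0006
grip_force: 0.0
```

```bash
python3 - <<'E'
from h import *
for i in range(14):
    t=ctrl.sense()["time"]; d=ctrl.snapshot("top"); print(round(t,3),[round(float(x),1) for x in stud(d)])
cv2.imwrite('pics/t3.png',cv2.resize(d['image'][120:270,120:320],None,fx=3,fy=3))
E
```

```text
3.85 [120.5, 92.8, 150.1]
3.9 [125.5, 93.5, 150.0]
3.95 [130.5, 93.8, 149.9]
4.0 [135.5, 93.4, 150.2]
4.05 [140.0, 93.0, 150.0]
4.1 [145.0, 92.8, 150.0]
4.15 [150.0, 93.0, 150.1]
4.2 [155.0, 92.6, 149.9]
4.25 [159.5, 92.3, 149.9]
4.3 [164.5, 91.8, 150.0]
4.35 [169.5, 90.6, 149.9]
4.4 [174.0, 90.5, 150.0]
4.45 [178.5, 89.1, 149.9]
4.5 [184.0, 88.4, 149.8]
```

View pics/t3.png

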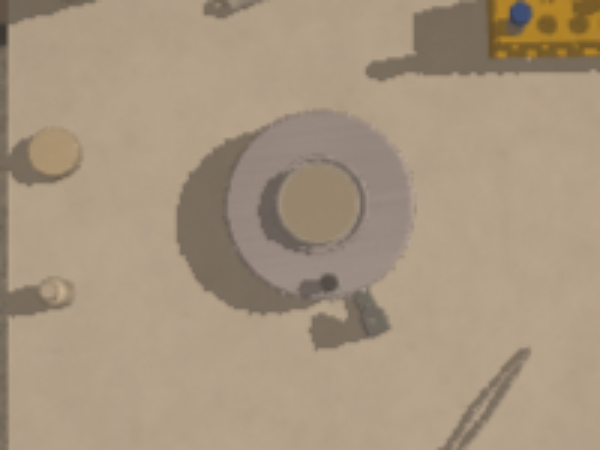

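ω is about 98°/s (1.70 rad/s) counter-clockwise with the arm clear. In this view the stud is at (328,283), just before the pointer. I'll hover at the braking place on the left of the disc.

```bash
python3 -c "
from h import *
to(.538,.103,.272,0)"
```

```text
4.55 [0.3757 0.314  0.3415] F [-0.75  0.9   0.34] w 0.0007
-> [-0.353   0.0371  0.0927] [ 0.     -0.      0.3508]
```

Request:
send_rows(targets=[[[-0.08, 0.008, 0, 0, 0, 0.09, 1], [-0.14, 0.015, 0, 0, 0, 0.18, 1], [-0.2, 0.02, 0, 0, 0, 0.27, 1], [-0.26, 0.027, 0.02, 0, 0, 0.351, 1], [-0.31, 0.033, 0.04, 0, 0, 0.351, 1]]])

```text
time: 5.05
position: [0.5199, 0.1271, 0.3118]
eef_rot: [0.708, 0.706, 0.001, 0.001]
force: [-0.3, 0.3, -0.0]
grip_width: 0.0004
grip_force: 0.0
```

```bash
python3 -c "
from h import *
to(.538,.103,.272,0)"
```

```text
5.05 [0.5199 0.1271 0.3118] F [-0.33  0.34 -0.01] w 0.0004
-> [-0.0321  0.0242  0.0532] [ 0.0015  0.0001 -0.0023]
```

Request:
send_rows(targets=[[[-0.032, 0.024, 0.03, 0, 0, 0, 1], [-0.032, 0.024, 0.053, 0, 0, 0, 1]]])

```text
time: 5.25
position: [0.5382, 0.1023, 0.271]
eef_rot: [0.708, 0.706, 0.0, 0.001]
force: [-0.2, 0.7, 0.3]
grip_width: 0.0005
grip_force: 0.0
```

```bash
python3 - <<'E'
from h import *
for i in range(16):
    t=ctrl.sense()["time"]; d=ctrl.snapshot("top"); print(round(t,3),[round(float(x),1) for x in stud(d)])
cv2.imwrite('pics/t4.png',cv2.resize(d['image'][120:270,120:320],None,fx=3,fy=3))
to(.538,.103,.242,0)
E
```

```text
5.25 [115.5, 83.7, 151.4]
5.3 [103.0, 87.2, 152.2]
5.35 [102.5, 80.5, 152.4]
5.4 [102.0, 80.0, 152.3]
5.45 [102.0, 74.8, 152.6]
5.5 [101.5, 76.3, 152.7]
5.55 [101.0, 75.0, 152.9]
5.6 [101.0, 75.3, 152.6]
5.65 [101.0, 75.3, 152.7]
5.7 [101.0, 74.9, 152.9]
5.75 [101.0, 75.6, 152.8]
5.8 [101.5, 76.2, 153.0]
5.85 [101.5, 76.5, 152.9]
5.9 [101.5, 76.2, 153.0]
5.95 [101.5, 75.1, 153.0]
6.0 [102.0, 74.8, 153.0]
6.05 [0.5363 0.1055 0.2718] F [0.23 0.34 0.44] w 0.0003
-> [-0.0033  0.0022  0.0397] [0.0001 0.     0.0004]
```

View pics/t4.png

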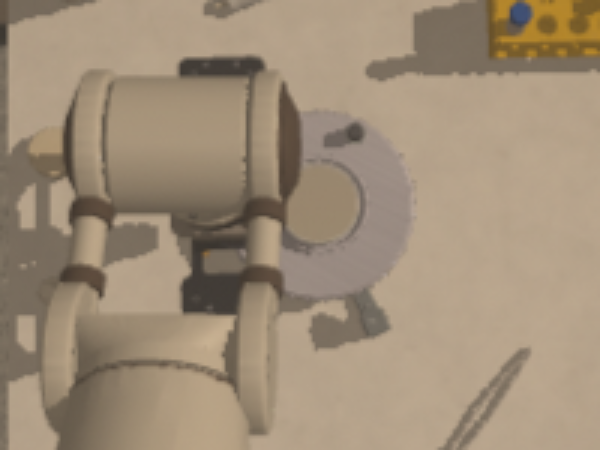

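The stud is at (353,132) in this crop and the visible half of the disc is clear. I'll search only that sector.

```bash
sed -i 's/def stud(d):/def stud(d,lo=0,hi=360):/; s/np.arange(0,360,.5)/np.arange(lo,hi,.5)/; s/np.r_\[v\[-7:\],v,v\[:7\]\]/np.pad(v,7,mode="edge")/' h.py; python3 - <<'E'
from h import *
T=[];A=[]
for i in range(5):
    t=ctrl.sense()["time"]; d=ctrl.snapshot("top"); s=stud(d,-150,45); T.append(t);A.append(s[0]+360); print(round(t,3),s)
k=.05
T0=4.175;A0=152.4  # mean of first run
tm,am=np.mean(T),np.mean(A)
for k in(.04,.05,.06):
    w0=(am-A0)*k/(1-np.exp(-k*(tm-T0)))
    f=lambda a:T0-np.log(1-(a-A0)*k/w0)/k
    print(k,w0,w0*np.exp(-k*(tm-T0)),"t(450),t(480),t(563)",f(450),f(480),f(563))
E
```

```text
6.05 (np.float64(-21.999999999999996), np.float64(89.30774739583333), np.float64(153.51246744791666))
6.1 (np.float64(-17.0), np.float64(89.19798177083334), np.float64(153.05940755208331))
6.15 (np.float64(-12.0), np.float64(88.19427083333333), np.float64(153.0))
6.2 (np.float64(-7.499999999999999), np.float64(89.20423177083333), np.float64(152.91136067708334))
6.25 (np.float64(-3.0), np.float64(88.51979166666665), np.float64(152.87161458333338))
0.04 102.8434996006888 95.0314996006888 t(450),t(480),t(563) 7.250349138142912 7.5824346738667145 8.524876780429901
0.05 103.84892070466145 94.08392070466145 t(450),t(480),t(563) 7.268001085171752 7.608072382348443 8.580229894928655
0.06 104.86076412671055 93.14276412671055 t(450),t(480),t(563) 7.286175616646537 7.63460108298476 8.638352789776448
```

```bash
python3 - <<'E'
from h import *
d={}
s0=ctrl.sense()["time"]
import numpy as np
d=ctrl.snapshot("top")
def ang(u,v):
    w=px2w(d,u,v,.065); q=w[:2]-C; return np.degrees(np.arctan2(q[1],q[0])),np.hypot(*q)
for n,(u,v) in(("t3",(328,283)),("t4",(353,132))):
    g=cv2.imread(f"pics/{n}.png").max(2)[v-15:v+16,u-15:u+16].astype(float)
    w=np.clip(g.min()+20-g,0,None); Y,X=np.mgrid[v-15:v+16,u-15:u+16]
    U=((X*w).sum()/w.sum()+.5)/3-.5+120; V=((Y*w).sum()/w.sum()+.5)/3-.5+120
    print(n,U,V,g.min(),ang(U,V))
print(s0)
E
```

```text
t3 228.8287866978436 214.08586645882048 82.0 (np.float64(-176.2240837752852), np.float64(0.06927638563196266))
t4 237.41691443673602 164.57614800132143 71.0 (np.float64(-27.372133147702996), np.float64(0.06255574143356049))
6.3
```

Request:
send_rows(targets=[[[0, 0, 0, 0, 0, 0, 1], [0, 0, 0, 0, 0, 0, 1], [0, 0, 0, 0, 0, 0, 1], [0, 0, 0, 0, 0, 0, 1], [0, 0, 0, 0, 0, 0, 1]]])

```text
time: 6.85
position: [0.5364, 0.1054, 0.2717]
eef_rot: [0.707, 0.707, -0.0, 0.0]
force: [0.7, -0.5, 0.3]
grip_width: 0.0003
grip_force: 0.0
```

Request:
send_rows(targets=[[[0, 0, 0, 0, 0, 0, 1], [0, 0, 0, 0, 0, 0, 1], [0, 0, 0, 0, 0, 0, 1], [0, 0, 0, 0, 0, 0, 1], [0, 0, 0, 0, 0, 0, 1]]])

```text
time: 7.35
position: [0.5364, 0.1054, 0.2718]
eef_rot: [0.707, 0.707, 0.0, 0.0]
force: [0.3, 0.3, 0.5]
grip_width: 0.0001
grip_force: 0.0
```

Request:
send_rows(targets=[[[0, 0, 0, 0, 0, 0, 1], [0, 0, 0, 0, 0, 0, 1], [0, 0, 0, 0, 0, 0, 1], [0, 0, 0, 0, 0, 0, 1], [0, 0, 0, 0, 0, 0, 1]]])

```text
time: 7.85
position: [0.5363, 0.1055, 0.2717]
eef_rot: [0.707, 0.707, -0.0, -0.0]
force: [-0.3, 0.3, 0.5]
grip_width: 0.0006
grip_force: 0.0
```

```bash
sed -i 's/C=np.array.*/C=np.array([.5355,.0415])/' h.py; python3 -c "
from h import *
to(.536,.1045,.242,0)"
```

```text
7.85 [0.5363 0.1055 0.2717] F [-0.31  0.31  0.51] w 0.0006
-> [-0.0013 -0.0005  0.0396] [-0.      0.      0.0004]
```

Request:
send_rows(targets=[[[0, 0, 0.02, 0, 0, 0, 1], [0, 0, 0.039, 0, 0, 0, 1], [0, 0, 0.039, 0, 0, 0, 1]]])

```text
time: 8.15
position: [0.5348, 0.1054, 0.239]
eef_rot: [0.707, 0.707, -0.002, -0.002]
force: [-0.5, 0.2, -0.7]
grip_width: 0.0005
grip_force: 0.0
```

```bash
cat >> h.py <<'E'
def stud2(d,lo,hi):
    a0=stud(d,lo,hi)[0]*np.pi/180; u,v=w2px(d,[C[0]+.067*np.cos(a0),C[1]+.067*np.sin(a0),.064]).round().astype(int)
    g=d["image"].max(2)[v-6:v+7,u-6:u+7].astype(float); w=np.clip(g.min()+20-g,0,None); Y,X=np.mgrid[v-6:v+7,u-6:u+7]
    q=px2w(d,(X*w).sum()/w.sum(),(Y*w).sum()/w.sum(),.065)[:2]-C
    return np.degrees(np.arctan2(q[1],q[0]))%360,np.hypot(*q),g.min()
E
python3 - <<'E'
from h import *
for i in range(2):
    t=ctrl.sense()["time"]; d=ctrl.snapshot("top"); print(t,stud2(d,174,300))
cv2.imwrite('pics/t5.png',d['image'])
to(.536,.1045,.232,0)
E
```

```text
8.15 (np.float64(283.25707834296344), np.float64(0.0638068570693135), np.float64(147.0))
8.2 (np.float64(165.53935031156246), np.float64(0.06718443775674751), np.float64(80.0))
8.25 [0.5359 0.1054 0.2413] F [0.49 0.81 0.95] w 0.0006
-> [-0.0012  0.0001  0.0125] [-0.0014 -0.      0.0004]
```

Request:
send_rows(targets=[[[0, 0, 0, 0, 0, 0, 1], [0, 0, 0, 0, 0, 0, 1], [0, 0, 0, 0, 0, 0, 1], [0, 0, 0.012, 0, 0, 0, 1], [0, 0, 0.012, 0, 0, 0, 1]]])

```text
time: 8.75
position: [0.538, 0.1054, 0.2355]
eef_rot: [0.707, 0.707, 0.002, 0.002]
force: [0.4, 0.1, 8.8]
grip_width: 0.0005
grip_force: 4.7
```

```bash
python3 - <<'E'
from h import *
for i in range(3):
    t=ctrl.sense()["time"]; d=ctrl.snapshot("top"); print(t,stud2(d,174,330))
d=ctrl.snapshot('top'); cv2.imwrite('pics/t6.png',cv2.resize(d['image'][145:245,177:277],None,fx=6,fy=6,interpolation=cv2.INTER_CUBIC))
to(.536,.1045,.232,0)
E
```

```text
8.75 (np.float64(200.21910679060835), np.float64(0.0670872426798334), np.float64(78.0))
8.8 (np.float64(200.2062739031441), np.float64(0.06712189098524755), np.float64(77.0))
8.85 (np.float64(200.25465694590412), np.float64(0.06712055435044531), np.float64(78.0))
8.95 [0.5379 0.1054 0.2355] F [0.76 0.33 9.74] w 0.0003
-> [-0.0012 -0.0025  0.0046] [0.0034 0.0001 0.0004]
```

View pics/t6.png

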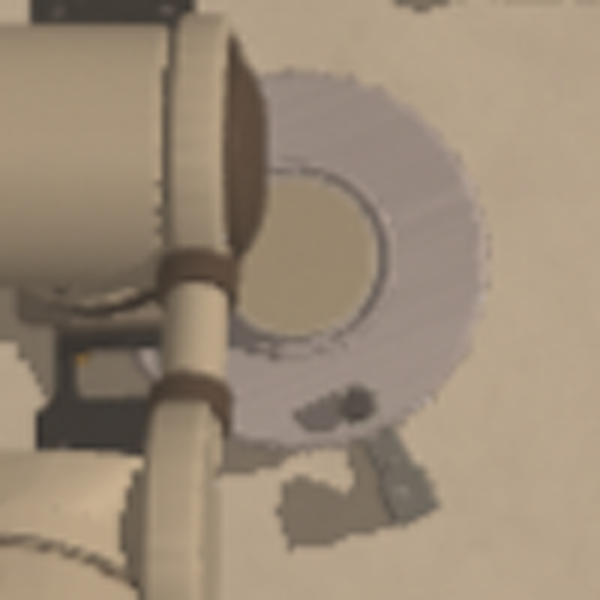

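The disc stopped dead. The stud top is at (358,404), about 4 mm short of the pointer line, against an allowance of 14 mm. The finger rests on the disc with about 9 N, so I'm handing in.

```bash
python3 -c "
from station import ctrl
print(ctrl.finish_job())"
```

```text
the job is handed in; nothing more can be done
None
```

I flicked the disc to about 1.7 rad/s and it ran untouched for about six seconds. I then braked it with a fingertip on its top, stopping the stud about 4 mm from the pointer line (14 mm allowed), and handed the job in with the finger still pressing at about 9 N; the hand-in returned no verdict.

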